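Clear the stop gauge and set its jaw to the mark

ROBOT

A 6-joint arm with a two-finger parallel gripper is mounted at the origin on the work surface. World frame = base frame: x ahead of the robot, y to its left, z up, the work surface at z = 0. Lengths are in m, angles in degrees, forces in N, time in s.
With the tool pointing down it reaches from about 0.275 to 0.85 m from the base axis. Payload 19 kg.
Tool frame: the origin (TCP) lies at the very end of the fingers, on their centre line; the grasp point (between the pads) lies robot.tcp_to_grasp behind it (robot.tcp_to_grasp is the distance from the TCP to the grasp point, in m); z points along the fingers, y is the line along which they close (so a half turn about z gives the same grasp; the last joint's range is limited). The gripper opens to 85 mm and grips with 20 to 120 N. Pads are 22 mm wide; open, the fingers measure 114 mm over their backs; the gripper's body (76 mm by 85 mm) begins 54 mm behind the grasp point. The pads swing forward as they close: fully open they stand 13 mm farther back than shut.
Start: joints at [-82.964, 8.623, 82.357, -0, 89.026, -7.678], TCP at [0.146, -0.556, 0.231] pointing down, gripper open.
Joint ranges: [-160.23, 160.23], [-39.13, 120.54], [6.94, 153.29], [-79.49, 259.48], [9.18, 160.14], [-161.06, 161.06]. Speed limits (degrees/s): [108.29, 108.29, 127.2, 172.46, 172.46, 172.46].

INTERFACE

Orientations are given as a 3x3 rotation matrix whose columns are the frame's x, y, z axes.
In Python, from station import robot gives the robot as it stands.
- The arm moves only by the tool play_rows, never from a script. Its argument "commands" is a list of rows, each a list of 3 entries, a list of its own where there are three numbers: the turn, a rotation vector about the world's x, y, z in units of 180 degrees (1.0 is 180 degrees), then the shift along the world's x, y, z in units of 0.3 m (1.0 is 0.3 m), then the opening, from 0 (shut) to 1 (fully open). A call has 1 to 10 rows; each row shifts and turns the commanded pose from where the row before left it; what a row does not reach is not made up. A row lasts 1/8 s, in which the tool goes at most 62.5 mm and 10.7 degrees, less where a joint would pass 70% of its speed; a pose out of reach is approached as far as the arm can. A call with a number of a shift or a turn outside -1 to 1 is refused whole. A call with a gripper value outside its range is refused whole. The fingers move at their own pace and stop on an object; "force" is the grip in N (left out, the last holds). Time passes only in rows, so rows that do not move let the fingers close. It gives the time, the measured TCP pose, the force, the opening and the grip force at its end, in the units of the state.
- robot.observe(): the state, without advancing time (a new reading comes with each control period).
- robot.read_camera(name): name is "side" or "top" or "wrist"; returns (picture, depth): 384x512x3 uint8, red, green, blue; 384x512 float32, m along the optical axis (not along the pixel's ray), 0 where there is no reading.
- robot.camera_params(name): a dict with "fx", "fy", "cx", "cy" (pixels), "distortion" ([k1, k2, p1, p2, k3] as OpenCV has them; the pictures are not rectified), "R" (3x3) and "t" (3): a world point X has camera coordinates R X + t. Camera axes: x right, y down, z forward; pixel columns grow to the right and rows downward; lengths in m; the calibration is good to about 2 mm. A picture is of the moment at which its call begins: read the wrist's pose just before it. camera_params takes no time and is no camera call; for the wrist camera it gives the pose at the moment of the call.
- robot.sign_off(): hands the job in; it is judged then, once.
The state is a dict: "t": time; "joints": joint angles; "dq": joint speeds; "tau": joint torques, N m; "ee_pos": TCP position; "tcp_rot": TCP orientation; "force": force on the tool from outside, world axes, zero at the start; "wrist_torque": the same for the moment, N m; "finger_gap": finger opening in m; "grasp_force": force on a finger pad.
Only numpy, scipy, OpenCV 4.12 (cv2) and the standard library are available. Lean on these libraries where they do the work, as an engineer would, in place of code of your own. Each camera call takes 0.05 s, during which the arm holds its last target. There are 200 camera calls.

TASK

The metal forming block was left between the jaws of the bench stop gauge and is in the way: slide it out and leave it flat on the bench in front of the gauge, at least a finger's width clear of the jaw ends. Then turn the gauge's T-handle, in as many small turns as it takes, until the pointer on the sliding jaw stands exactly opposite the tip of the marker clip; do not push the sliding jaw itself, and leave everything else on the bench where it is.

Things in the scene. Friction and masses are not known exactly. Their poses are not given: they have to be found in the camera images.
- gauge: Stop gauge fixed to the bench: dark steel rail 360 x 40 x 40 high, two steel jaws 34 high reaching 115 towards the robot. Origin: on the bench under the rail's front face; x away from the robot, y left, z up. Rail: x 0 to 40, y -210 to 150. Fixed left jaw: y 100 to 132. Gearbox on the right: x -80 to 0, y -185 to -125, 36 high; T-handle axis at x -45, y -155.
- block: Loose aluminium forming block, 100 (x) by 72 (y) by 34 high, about 0.4 kg, with a rectangular well 52 (x) by 46 (y) right through its middle, leaving walls 24 and 13 thick. It lies on the bench between the jaws, a few mm from each jaw and from the rail, x along the gauge's x. Origin: centre of its underside.
- thandle: Steel T-handle: bar 90 long (x), 14 wide (y), 24 high on an upright axis over the gearbox. Origin: on the axis, at the bar's mid height, 64 above the bench; bar 52 to 76 above the bench. It stays where left. Clockwise from above moves the sliding jaw left (+y of the gauge) 16 mm per rad. It starts 0 to 0.25 rad from its anticlockwise stop.
- pointer_tip (a point): Tip of the steel pointer (4 wide, with an 8 wide root) on the sliding jaw's saddle, pointing backwards (+x of the gauge) over the scale on the rail's top, 46 above the bench.
- clip: Steel marker clip, 18 wide, rising 14 above the rail, on the rail's back edge; its tongue (4 wide) points forwards at the pointer. Origin: the tongue's tip on the rail's top, 40 above the bench; axes as the gauge's. It stands 26 to 46 left (+y) of the pointer at the start. Aligned: pointer and clip have the same y in the gauge's axes, tips facing, 2 apart.
- burstand: Bystander: yellow plastic bur stand, a cone 72 across and 66 high, standing to the left in front of the gauge. Origin: centre of its underside.
- hammer: Bystander: hammer 170 long lying in front of the gauge, right of the block's way out, handle towards the robot. Origin: about the middle of its length, on the bench.
- ringclamp: Bystander: wooden ring clamp, 120 by 30 by 24, on the left. Origin: centre of its underside.
- jar: Bystander: glass jar, 60 across, 75 high, on the right. Origin: centre of its underside.
- dish: Bystander: white dish, 100 across, 30 high, on the left. Origin: centre of its underside.
- mandrel: Bystander: steel ring mandrel standing on its 64 mm foot, 170 high, to the right of the gauge. Origin: centre of its underside.
- benchblock: Bystander: flat steel bench block, 90 by 70 by 18, on the right. Origin: centre of its underside.
- jaw: The gauge's sliding jaw, steel, 32 wide, reaching 115 from the rail, 34 high, right of the block; it slides left (+y of the gauge) up to 60, with a saddle (30 by 44, top 51 above the bench) over the rail that carries the pointer. Origin: on the bench, at the foot of its inner (left) face under the rail's front face; axes as the gauge's.
There are look-alikes about, which are no part of the job. What is shaped like the block but red is not meant.

How it is judged:
By the outcome, as a careful person would: the job done as asked, in the order asked, and still so for the second after the job is handed in, with the robot touching nothing.
It also fails if it takes over 72 s, if anything falls off the work surface, if the arm or the gripper's body presses on something with over 40 N, if the wrist force passes 120 N, or if a joint passes its speed limit or range.

## Working session

There is one attempt and no reset: what is moved stays moved. The work goes in short steps, Python scripts to look and compute and a tool call to move; the robot and the scene stay as the last step left them, time stands still between calls to the robot, and variables do not carry over. Pictures are saved under pics/ and viewed, at most 10 in all, crops included, and the job is handed in when it is done.

Besides the shell and the picture viewer there is one more tool, called after ">>>" as a command line: name --argument value ..., lists and objects as JSON in quotes. play_rows: Moves the arm, as the interface text tells. Shifts and turns lie within -1 to 1; 1 stands for 0.3 m of shift or 180 degrees of turn. Its arguments: {"type":"object","properties":{"commands":{"type":"array"},"force":{"type":"number"}},"required":["commands"]}

```bash
mkdir -p pics; ls
cat > h.py <<'E'
import numpy as np, cv2
from station import robot
def K(p): return np.array([[p['fx'],0,p['cx']],[0,p['fy'],p['cy']],[0,0,1.]])
def ray(p,uv):
    uv=np.asarray(uv,float).reshape(-1,1,2)
    n=cv2.undistortPoints(uv,K(p),np.array(p['distortion'],float)).reshape(-1,2)
    R=np.array(p['R']);t=np.array(p['t'])
    return -R.T@t, np.c_[n,np.ones(len(n))]@R
def onz(p,uv,z):
    c,d=ray(p,uv); return c+d*((z-c[2])/d[:,2])[:,None]
def proj(p,X):
    R=np.array(p['R']);t=np.array(p['t'])
    return cv2.projectPoints(np.asarray(X,float).reshape(-1,1,3),cv2.Rodrigues(R)[0],t,K(p),np.array(p['distortion'],float))[0].reshape(-1,2)
def cloud(p,D):
    v,u=np.mgrid[:384,:512]
    n=cv2.undistortPoints(np.stack([u,v],-1).reshape(-1,1,2).astype(float),K(p),np.array(p['distortion'],float)).reshape(-1,2)
    pc=np.c_[n,np.ones(len(n))]*D.reshape(-1,1)
    return ((pc-np.array(p['t']))@np.array(p['R'])).reshape(384,512,3)
def shot(n):
    p=robot.camera_params(n); a,d=robot.read_camera(n); return p,a,d
E
python3 - <<'E'
from h import *
print(robot.tcp_to_grasp,robot.observe())
for n in ['top','side','wrist']:
    p,a,d=shot(n); np.savez(f'pics/{n}0.npz',a=a,d=d); c=-np.array(p['R']).T@np.array(p['t']); print(n,c.round(3),p['fx'],np.array(p['R']).round(2).tolist())
    cv2.imwrite(f'pics/{n}0.png',cv2.resize(a[:,:,::-1],None,fx=1.5,fy=1.5))
E
```

```text
pics
0.0187 {'t': 0.0, 'joints': array([-8.29653239e+01,  8.65039732e+00,  8.23931481e+01,  1.60943562e-03,
        8.90252373e+01, -7.67785042e+00]), 'dq': array([-0.01327229, -0.10281151, -0.05520074, -0.06167478,  0.01391127,
        0.01200046]), 'tau': array([-5.05356511e-03, -7.13060760e+01, -5.70878720e+01, -4.29233087e-04,
        8.84048408e-03, -7.20570227e-06]), 'ee_pos': array([ 0.14599006, -0.5559076 ,  0.23067972]), 'tcp_rot': array([[ 9.67212388e-01,  2.53968863e-01, -1.19148891e-04],
       [ 2.53968821e-01, -9.67211668e-01,  1.19488709e-03],
       [ 1.88221918e-04, -1.18596970e-03, -9.99999279e-01]]), 'force': array([0.5474535 , 0.17088881, 0.26720087]), 'wrist_torque': array([ 0.01960966, -0.03893157,  0.01662016]), 'grasp_force': 0.0, 'finger_gap': 0.08545457858574042}
top [ 0.335 -0.018  1.289] 407.44497998637553 [[0.05, -1.0, 0.0], [-0.97, -0.05, -0.22], [0.22, 0.01, -0.98]]
side [0.085 0.759 0.751] 411.4172671519525 [[-0.82, -0.57, 0.02], [-0.34, 0.48, -0.81], [0.45, -0.67, -0.59]]
wrist [ 0.221 -0.537  0.374] 308.5607178974324 [[0.25, -0.97, -0.0], [-0.92, -0.24, 0.3], [-0.29, -0.08, -0.95]]
```

View pics/top0.png

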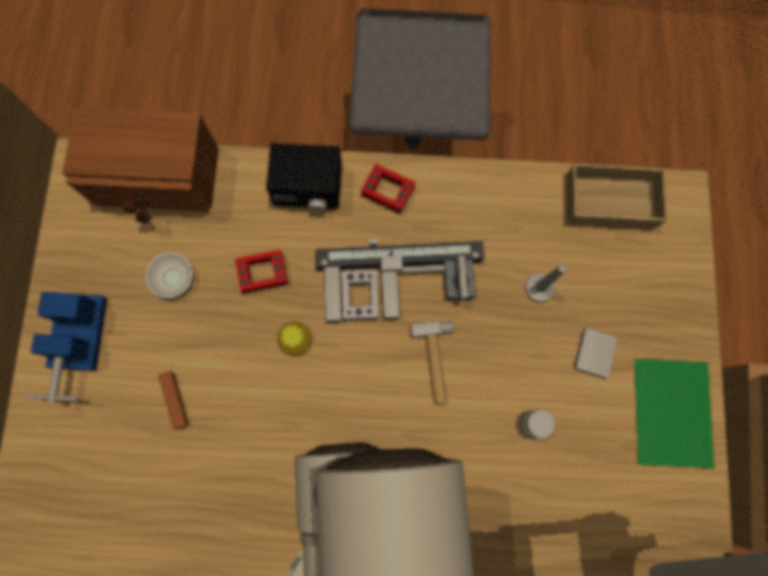

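View pics/side0.png

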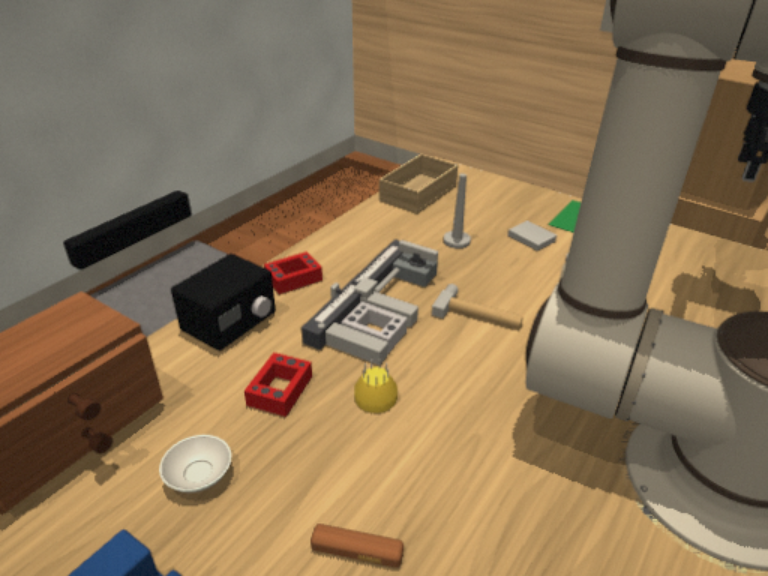

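Top view (1.5x pixels): the rail spans (316–483, 245–270), with the clip at (374,244) and the T-handle at about (460,278). There are three block-shaped things. The bare aluminium one at (360,295) lies between the fixed jaw (333) and the sliding jaw (391), so it is the one meant. The two at (262,271) and (388,188) are red look-alikes. The side view agrees: block at (375,320), red ones at (280,383) and (295,270).

Run:
```python
from h import *
p=robot.camera_params('top'); z=np.load('pics/top0.npz'); a,d=z['a'],z['d']
C=cloud(p,d)
f=lambda u,v,h: onz(p,[u/1.5,v/1.5],h)[0].round(3)
for n,u,v,h in [('railL',316,258,.04),('railR',483,252,.04),('block',360,295,.034),('clip',374,244,.05),('T',460,278,.076),('hamHead',431,329,.02),('hamEnd',439,402,.02),('bur',294,338,.03)]:
    print(n,f(u,v,h),C[int(v/1.5),int(u/1.5)].round(3))
big=cv2.resize(a[140:230,195:340,::-1],None,fx=5,fy=5,interpolation=cv2.INTER_CUBIC); cv2.imwrite('pics/crop0.png',big)
```

```text
railL [0.68  0.123 0.04 ] [0.679 0.125 0.042]
railR [ 0.712 -0.23   0.04 ] [ 0.713 -0.231  0.036]
block [0.606 0.026 0.034] [0.615 0.027 0.001]
clip [0.714 0.002 0.05 ] [0.718 0.003 0.044]
T [ 0.643 -0.178  0.076] [ 0.647 -0.177  0.066]
hamHead [ 0.544 -0.127  0.02 ] [ 0.544 -0.126  0.024]
hamEnd [ 0.394 -0.148  0.02 ] [ 0.394 -0.146  0.022]
bur [0.508 0.157 0.03 ] [0.506 0.154 0.05 ]
```

View pics/crop0.png

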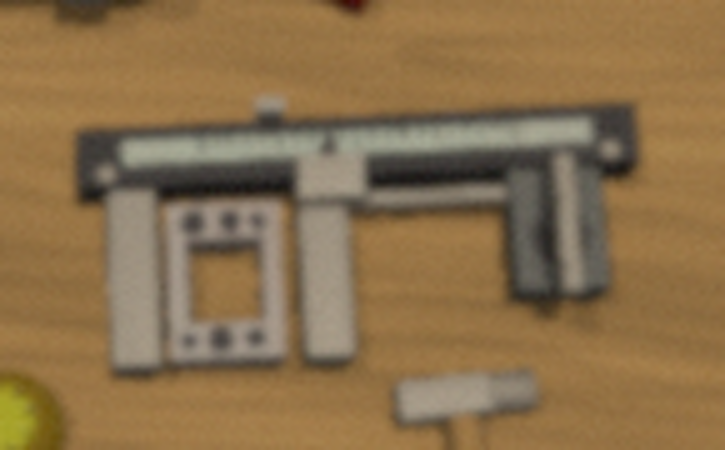

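The crop shows the bare aluminium block between the two light jaws: well at about (225,285), pointer at (328,140), clip at (268,105), T-handle bar at (567,220). I'm moving in with the wrist turned for a grip across the block's front wall.

>>> play_rows --commands '[[[0,0,0.032],[0.108,0.128,0],0.6],[[0,0,0.032],[0.108,0.128,0],0.6],[[0,0,0.032],[0.108,0.128,0],0.6],[[0,0,0.032],[0.108,0.128,0],0.6],[[0,0,0.032],[0.108,0.128,0],0.6],[[0,0,0.032],[0.108,0.128,0],0.6],[[0,0,0.032],[0.108,0.128,0],0.6],[[0,0,0.032],[0.108,0.128,0],0.6]]' --force 40

```text
t: 1.15
ee_pos: [0.406, -0.2474, 0.2312]
tcp_rot: [[0.485, 0.874, -0.0], [0.874, -0.485, 0.0], [0.0, -0.0, -1.0]]
force: [-0.2, -1.0, -0.0]
finger_gap: 0.0513
grasp_force: 0.0
```

>>> play_rows --commands '[[[0,0,0.032],[0.108,0.128,0],0.6],[[0,0,0.032],[0.108,0.128,0],0.6],[[0,0,0.032],[0.108,0.128,0],0.6],[[0,0,0.032],[0.108,0.128,0],0.6],[[0,0,0.032],[0.108,0.128,0],0.6],[[0,0,0.032],[0.108,0.128,0],0.6],[[0,0,0],[0,0,0],0.6],[[0,0,0],[0,0,0],0.6]]'

```text
t: 2.15
ee_pos: [0.5993, -0.0187, 0.2309]
tcp_rot: [[-0.093, 0.996, -0.001], [0.996, 0.093, -0.0], [-0.0, -0.001, -1.0]]
force: [-0.1, -0.3, -0.0]
finger_gap: 0.0513
grasp_force: 0.0
```

Run:
```python
from h import *
s=robot.observe(); print(s['t'],s['ee_pos'],np.degrees(np.arctan2(s['tcp_rot'][1],s['tcp_rot'][0])),s['joints'].round(1),s['finger_gap'])
p,a,d=shot('wrist'); np.savez('pics/w1.npz',a=a,d=d,**{k:p[k] for k in p})
cv2.imwrite('pics/w1.png',cv2.resize(a[:,:,::-1],None,fx=1.5,fy=1.5))
```

```text
2.15 [ 0.5993383  -0.01865027  0.23090677] [  95.33126506    5.33126434 -173.7803012 ] [ -9.1  11.6  78.9  -0.   89.5 -14.5] 0.05132825855027498
```

View pics/w1.png

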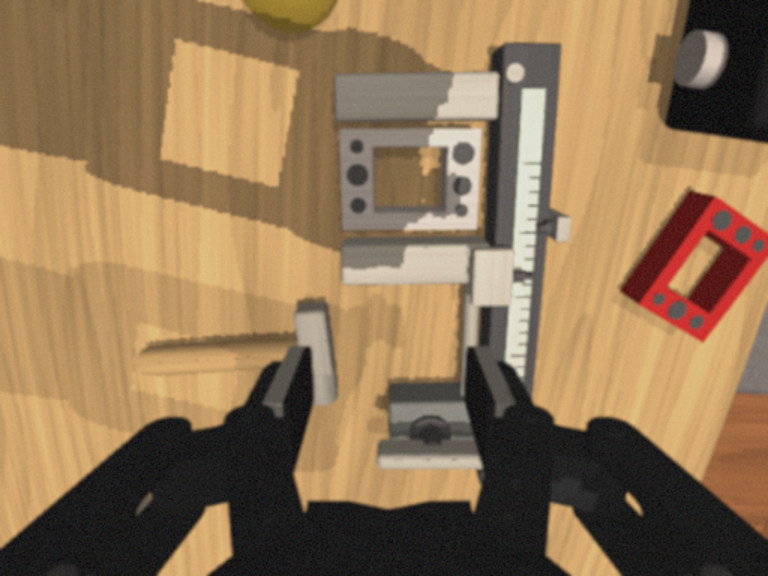

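The wrist view (1.5x) shows the block's well at (372–447, 147–210) and its front wall at u 340–372. The rail is on the right at u 495–555, the pointer tip at (533,275), the clip tongue at (540,226) and the T-handle bar at (430,455).

Run:
```python
from h import *
z=np.load('pics/w1.npz'); p=z; d=z['d']; C=cloud(p,d)
f=lambda u,v,h: onz(p,[[u/1.5,v/1.5]],h)[0]
# block & rail heights from depth in patches
for n,(u,v) in dict(front=(356,195),side=(410,140),back=(470,170),rail=(505,180),bench=(410,310),jawR=(400,265),Tbar=(430,455)).items():
    u,v=int(u/1.5),int(v/1.5); print(n,np.median(C[v-2:v+3,u-2:u+3].reshape(-1,3),0).round(4))
# second view (top) height check for block front-wall: triangulate well centre
pt=robot.camera_params('top')
wc_t=np.array([[195+225/5,140+288/5]]); wc_w=np.array([[410/1.5,177/1.5]])
c1,d1=ray(pt,wc_t); c2,d2=ray(p,wc_w)
A=np.c_[d1[0],-d2[0]]; s=np.linalg.lstsq(A,c2-c1,rcond=None)[0]; print('tri',c1+d1[0]*s[0],c2+d2[0]*s[1])
H=C[...,2]
# gauge axis from the jaws/rail top mask: fit rail-front edge at z=.04
yaw=[]
for nm,(u0,v0,u1,v1),h in [('railback',(559,60,541,215),.04),('railfront',(495,60,489,240),.04),('blkfront',(340,130,343,230),.034),('wellfront',(373,148,373,209),.034),('wellback',(446,148,447,206),.034),('blkL',(345,127,478,125),.034),('blkR',(345,231,475,228),.034),('jawRinner',(345,239,465,237),.034),('jawLinner',(340,120,495,118),.034)]:
    P,Q=f(u0,v0,h),f(u1,v1,h); print(nm,P[:2].round(4),Q[:2].round(4),'az',np.degrees(np.arctan2(*(Q-P)[[1,0]])).round(1))
# mask block: height .025-.038 connected comp containing the front wall
for n,(lo,hi) in dict(blk=(.026,.0375),rail=(.0375,.046)).items():
    m=((H>lo)&(H<hi)&(d>0)).astype(np.uint8)
    k,l,st,ce=cv2.connectedComponentsWithStats(cv2.erode(m,np.ones((2,2))))
    for i in range(1,k):
        if st[i,4]>300:
            q=C[l==i][:,:2].astype(np.float32); r=cv2.minAreaRect(q); print(n,st[i],np.round(r[0],4),np.round(r[1],4),round(r[2],1))
```

```text
front [0.574  0.0116 0.0342]
side [0.6092 0.0543 0.0344]
back [0.6546 0.0376 0.0343]
rail [0.6789 0.0333 0.0406]
bench [ 6.257e-01 -8.610e-02  6.000e-04]
jawR [ 0.6109 -0.0375  0.0349]
Tbar [ 0.6478 -0.1779  0.0743]
tri [ 0.61274854  0.02709654 -0.01246884] [ 0.61481164  0.02431864 -0.01212536]
railback [0.7041 0.1168] [0.7104 0.0109] az -86.6
railfront [0.6607 0.1118] [ 0.6751 -0.0113] az -83.3
blkfront [0.5597 0.0562] [ 0.5667 -0.0152] az -84.5
wellfront [0.584 0.046] [0.5876 0.0025] az -85.2
wellback [0.6357 0.0509] [0.6417 0.0098] az -81.7
blkL [0.5631 0.0586] [0.6562 0.0689] az 6.3
blkR [ 0.5682 -0.0159] [ 0.6647 -0.0045] az 6.7
jawRinner [ 0.5686 -0.022 ] [ 0.6582 -0.012 ] az 6.3
jawLinner [0.5593 0.063 ] [0.6675 0.0748] az 6.2
blk [165   0  51  15 339] [0.516  0.1325] [0.0515 0.0135] 4.3
blk [ 223   32  112   53 3397] [0.6108 0.0901] [0.114  0.0516] 5.2
blk [ 228   86   93   67 3831] [0.6125 0.026 ] [0.0994 0.0713] 5.1
blk [ 424  131   88   97 3127] [ 0.8573 -0.021 ] [0.0991 0.0744] 66.4
blk [ 228  134  103   59 2329] [ 0.6292 -0.036 ] [0.1261 0.0622] 22.3
blk [260 264  50  30 580] [ 0.6478 -0.1724] [0.0619 0.039 ] 5.4
rail [ 326   29   49  236 6730] [ 0.6994 -0.008 ] [0.0413 0.2679] 6.2
```

>>> play_rows --commands '[[[0,0,0.002],[-0.083,0.137,0],0.6],[[0,0,0],[0,0,-0.14],0.6],[[0,0,0],[0,0,-0.14],0.6],[[0,0,0],[0,0,-0.14],0.6],[[0,0,0],[0,0,-0.06],0.6],[[0,0,0],[0,0,0],0.6],[[0,0,0],[0,0,0],0.6]]'

```text
t: 3.08
ee_pos: [0.5755, 0.0222, 0.089]
tcp_rot: [[-0.099, 0.995, 0.002], [0.995, 0.099, -0.0], [-0.0, 0.002, -1.0]]
force: [0.8, 0.1, 0.2]
finger_gap: 0.0513
grasp_force: 0.0
```

Run:
```python
from h import *
s=robot.observe(); print(s['t'],s['ee_pos'],np.degrees(np.arctan2(s['tcp_rot'][1],s['tcp_rot'][0])),s['force'])
p,a,d=shot('wrist')
cv2.imwrite('pics/w2.png',cv2.resize(a[:,:,::-1],None,fx=1.5,fy=1.5))
```

```text
3.075 [0.57551968 0.02222709 0.0890365 ] [95.68439073  5.68444478 -6.02916494] [0.77605391 0.07028031 0.16643864]
```

View pics/w2.png

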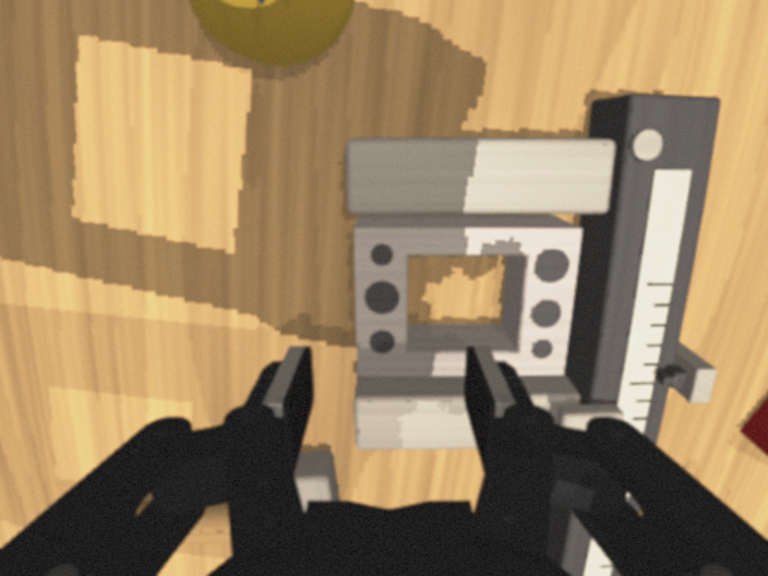

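The view shows the fingertips (285,360 and 487,360) about to straddle the front wall (355–405, 225–370). The block sits square between the jaws. Descending and gripping.

>>> play_rows --commands '[[[0,0,0],[0,0,-0.1],0.6],[[0,0,0],[0,0,-0.1],0.6],[[0,0,0],[0,0,-0.07],0.6],[[0,0,0],[0,0,0],0.6],[[0,0,0],[0,0,0],0.2],[[0,0,0],[0,0,0],0.1],[[0,0,0],[0,0,0],0.1],[[0,0,0],[0,0,0],0.1],[[0,0,0],[0,0,0],0.1]]' --force 40

```text
t: 4.25
ee_pos: [0.5755, 0.0225, 0.0079]
tcp_rot: [[-0.1, 0.995, 0.002], [0.995, 0.1, -0.0], [-0.0, 0.002, -1.0]]
force: [-1.7, 0.4, 7.5]
finger_gap: 0.0227
grasp_force: 40.4
```

>>> play_rows --commands '[[[0,0,0],[-0.048,-0.0048,0.002],0.1],[[0,0,0],[-0.048,-0.0048,0],0.1],[[0,0,0],[-0.048,-0.0048,0],0.1]]'

```text
t: 4.62
ee_pos: [0.5313, 0.0181, 0.0079]
tcp_rot: [[-0.1, 0.995, 0.003], [0.995, 0.1, -0.0], [-0.0, 0.003, -1.0]]
force: [5.1, -0.2, 6.5]
finger_gap: 0.0225
grasp_force: 40.8
```

>>> play_rows --commands '[[[0,0,0],[-0.048,-0.0048,0],0.1],[[0,0,0],[-0.048,-0.0048,0],0.1],[[0,0,0],[-0.048,-0.0048,0],0.1],[[0,0,0],[-0.048,-0.0048,0],0.1],[[0,0,0],[-0.048,-0.0048,0],0.1],[[0,0,0],[-0.048,-0.0048,0],0.1],[[0,0,0],[-0.048,-0.0048,0],0.1],[[0,0,0],[0,0,0],0.1]]'

```text
t: 5.62
ee_pos: [0.4296, 0.008, 0.0079]
tcp_rot: [[-0.1, 0.995, 0.001], [0.995, 0.1, -0.001], [-0.001, 0.001, -1.0]]
force: [-10.8, -1.9, 20.6]
finger_gap: 0.0225
grasp_force: 42.9
```

>>> play_rows --commands '[[[0,0,0],[0,0,0],0.6],[[0,0,0],[0,0,0],0.6],[[0,0,0],[0,0,0],0.6],[[0,0,0],[0,0,0.1],0.6],[[0,0,0],[0,0,0.2],0.6],[[0,0,0],[0,0,0.2],0.6],[[0,0,0],[0,0,0.2],0.6],[[0,0,0],[0,0,0],0.6],[[0,0,0],[0,0,0],0.6]]'

```text
t: 6.75
ee_pos: [0.4304, 0.0082, 0.2162]
tcp_rot: [[-0.1, 0.995, -0.001], [0.995, 0.1, 0.0], [0.0, -0.001, -1.0]]
force: [-0.1, -0.8, -0.7]
finger_gap: 0.0516
grasp_force: 0.0
```

Run:
```python
from h import *
s=robot.observe(); print(s['t'],s['ee_pos'],s['joints'].round(1))
for n in ['top','wrist','side']:
    p,a,d=shot(n); np.savez(f'pics/{n}3.npz',a=a,d=d,**p)
    if n!='wrist': continue
    C=cloud(p,d); H=C[...,2]
    m=((H>.026)&(H<.0375)&(d>0)).astype(np.uint8)
    k,l,st,ce=cv2.connectedComponentsWithStats(cv2.erode(m,np.ones((2,2))))
    for i in range(1,k):
        if st[i,4]>300:
            q=C[l==i][:,:2].astype(np.float32); r=cv2.minAreaRect(q); print(n,st[i],np.round(r[0],4),np.round(r[1],4),round(r[2],1))
cv2.imwrite('pics/t3.png',cv2.resize(np.load('pics/top3.npz')['a'][130:280,170:370,::-1],None,fx=4,fy=4,interpolation=cv2.INTER_CUBIC))
```

```text
6.75 [0.43044867 0.00822913 0.21623078] [ -9.2  -8.6 101.3  -0.   87.3 -14.9]
wrist [324   0  59  57 551] [0.5063 0.1455] [0.0341 0.0654] 60.9
wrist [472   0  40  15 519] [0.6498 0.1931] [0.0426 0.0139] 10.5
wrist [ 369   79  125  217 6305] [ 0.6221 -0.0175] [0.1177 0.27  ] 6.2
wrist [ 248  129   95   66 3941] [0.4699 0.0118] [0.0997 0.0725] 5.8
```

View pics/t3.png

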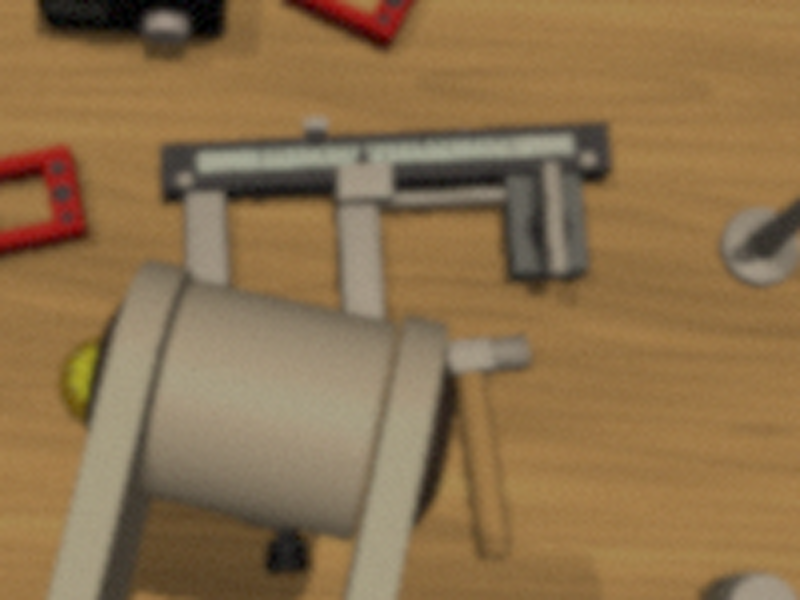

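The block lies flat, centred at (0.470, 0.012), about 33 mm clear of the jaw ends, and the jaw and hammer are unmoved. Next is the T-handle, at crop pixel (555,220).

>>> play_rows --commands '[[[0,0,0.0501],[0.0715,-0.062,0],0.6],[[0,0,0.0501],[0.0715,-0.062,0],0.6],[[0,0,0.0501],[0.0715,-0.062,0],0.6],[[0,0,0.0501],[0.0715,-0.062,0],0.6],[[0,0,0.0501],[0.0715,-0.062,0],0.6],[[0,0,0.0501],[0.0715,-0.062,0],0.6],[[0,0,0.0501],[0.0715,-0.062,0],0.6],[[0,0,0.0501],[0.0715,-0.062,0],0.6],[[0,0,0.0501],[0.0715,-0.062,0],0.6],[[0,0,0.0501],[0.0715,-0.062,0],0.6]]'

```text
t: 8.15
ee_pos: [0.6456, -0.1784, 0.2154]
tcp_rot: [[-0.994, -0.108, -0.002], [-0.108, 0.994, 0.001], [0.002, 0.001, -1.0]]
force: [0.2, -0.4, 0.1]
finger_gap: 0.0511
grasp_force: 0.0
```

>>> play_rows --commands '[[[0,0,0],[0,0,0],0.6],[[0,0,0],[0,0,0],0.6]]'

```text
t: 8.4
ee_pos: [0.6448, -0.1775, 0.2158]
tcp_rot: [[-0.995, -0.101, -0.002], [-0.101, 0.995, 0.001], [0.002, 0.001, -1.0]]
force: [-1.0, -0.1, -0.5]
finger_gap: 0.051
grasp_force: 0.0
```

Run:
```python
from h import *
s=robot.observe(); print(s['t'],s['ee_pos'],np.degrees(np.arctan2(s['tcp_rot'][1],s['tcp_rot'][0])),s['joints'].round(1))
p,a,d=shot('wrist'); np.savez('pics/w4.npz',a=a,d=d,**p)
cv2.imwrite('pics/w4.png',cv2.resize(a[:,:,::-1],None,fx=1.5,fy=1.5))
C=cloud(p,d); H=C[...,2]
for n,(lo,hi) in dict(bar=(.068,.085),rail=(.0365,.046),sad=(.047,.056)).items():
    m=((H>lo)&(H<hi)&(d>0)).astype(np.uint8)
    k,l,st,ce=cv2.connectedComponentsWithStats(m)
    for i in range(1,k):
        if st[i,4]>100:
            q=C[l==i]; r=cv2.minAreaRect(q[:,:2].astype(np.float32)); print(n,st[i],np.round(r[0],4),np.round(r[1],4),round(r[2],1),np.median(q[:,2]).round(4))
```

```text
8.4 [ 0.64477933 -0.17752263  0.21582329] [-174.21462458   95.78530051  157.7356753 ] [ -22.    20.3   69.7    0.    90.1 -117.8]
bar [ 245  130   15   91 1318] [ 0.6516 -0.1842] [0.0893 0.0138] 5.1 0.0761
bar [ 63 150  24  24 246] [ 0.6509 -0.3544] [0.0219 0.0113] 25.3 0.076
bar [468 320  44  12 380] [0.8067 0.1243] [0.0033 0.0628] 0.2 0.0759
rail [225 136  20  71 739] [ 0.6586 -0.2028] [0.0781 0.0203] 5.6 0.0372
rail [ 205  137  307  111 9561] [ 0.6707 -0.0545] [0.1205 0.3598] 3.2 0.0406
rail [ 85 143  18  22 111] [ 0.6501 -0.3532] [0.0235 0.011 ] 26.5 0.0414
rail [  0 259  60  59 477] [ 0.8204 -0.4385] [0.1014 0.052 ] 44.6 0.0413
rail [448 295  50  15 232] [0.7981 0.1157] [0.0155 0.061 ] 24.4 0.0415
rail [  0 328  37  11 187] [ 0.9171 -0.4892] [0.0039 0.0556] 0.7 0.041
sad [ 80 145  18  22 115] [ 0.6503 -0.3538] [0.0228 0.0101] 26.8 0.0517
sad [ 363  195   44   39 1121] [ 0.6867 -0.0366] [0.0451 0.0448] 6.1 0.0511
sad [402 234  19  19 228] [0.7175 0.0031] [0.0203 0.0186] 6.0 0.0532
sad [  0 263  55  58 441] [ 0.821  -0.4348] [0.095  0.0473] 41.1 0.0514
sad [455 300  47  15 249] [0.7976 0.117 ] [0.0153 0.06  ] 23.4 0.0517
sad [  0 334  30  10 158] [ 0.9175 -0.4866] [0.0047 0.0428] 1.1 0.0514
```

View pics/w4.png

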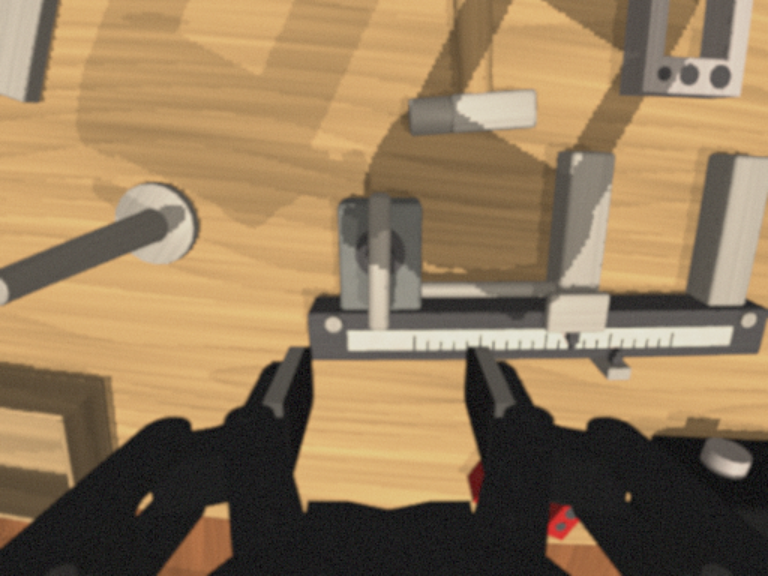

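The view (1.5x) shows the bar at (378, 195–328) over the gearbox, the pointer at (573,340) and the clip tongue at (617,355). I'll cross-check the bar centre against the other views.

Run:
```python
from h import *
for nm,f,box in [('w1','w1',(240,280,340,320)),('w4','w4',(235,120,270,230)),('top','top3',(295,165,320,205)),('side','side3',(250,150,300,200))]:
    p=np.load(f'pics/{f}.npz'); d=p['d']; C=cloud(p,d); H=C[...,2]
    for n,lo,hi in [('bar',.066,.085),('clip',.0465,.06),('rail',.0365,.045)]:
        m=((H>lo)&(H<hi)&(d>0)&(C[...,0]>.58)&(C[...,0]<.74)&(C[...,1]>-.26)&(C[...,1]<.14)).astype(np.uint8)
        k,l,st,ce=cv2.connectedComponentsWithStats(m)
        for i in range(1,k):
            if st[i,4]>40:
                q=C[l==i]; r=cv2.minAreaRect(q[:,:2].astype(np.float32)); print(nm,n,st[i],np.round(r[0],4),np.round(r[1],4),round(r[2],1))
```

```text
w1 bar [251 298  70  15 986] [ 0.648  -0.1829] [0.0819 0.0151] 5.0
w1 clip [359 143  22  18 268] [0.7179 0.0045] [0.0215 0.0177] 9.4
w1 clip [ 314  165   42   39 1143] [ 0.6866 -0.0356] [0.046  0.0433] 6.0
w1 clip [251 286  66  12 204] [ 0.6462 -0.1785] [0.0797 0.0088] 10.1
w1 rail [ 325   28   51  239 7220] [ 0.7028 -0.008 ] [0.0497 0.2711] 6.2
w1 rail [260 268  56  26 809] [ 0.6526 -0.1725] [0.0715 0.0379] 5.0
w4 bar [ 245  130   15   91 1320] [ 0.6516 -0.1842] [0.0893 0.0138] 5.1
w4 clip [ 363  195   44   39 1134] [ 0.6867 -0.0366] [0.0451 0.0448] 6.1
w4 clip [402 234  19  19 232] [0.7175 0.0031] [0.0203 0.0186] 6.0
w4 rail [225 136  20  71 739] [ 0.6586 -0.2028] [0.0781 0.0203] 5.6
w4 rail [ 205  137  307  111 9540] [ 0.6707 -0.0545] [0.1205 0.3598] 3.2
top bar [305 170   7  29 139] [ 0.649  -0.1843] [0.0904 0.0162] 5.4
top clip [254 166  15  14 138] [ 0.6839 -0.036 ] [0.0439 0.0438] 5.4
top rail [ 210  160  113   38 1272] [ 0.6627 -0.0566] [0.1192 0.3599] 5.6
top rail [311 174   6  24  53] [ 0.6537 -0.2034] [0.0747 0.0153] 4.4
side bar [265 160  27  12 148] [ 0.6528 -0.1807] [0.0909 0.0164] 3.5
side clip [235 185  16  12 117] [ 0.6859 -0.0352] [0.0439 0.0458] 3.5
side rail [ 201  159   91   68 1084] [ 0.6708 -0.0514] [0.1216 0.3604] 2.7
side rail [253 197  20  11  64] [ 0.6105 -0.0338] [0.0583 0.0297] 8.4
side rail [234 219  15  12  53] [0.6041 0.084 ] [0.0303 0.046 ] 86.2
```

>>> play_rows --commands '[[[0,0,-0.002],[0.021,-0.02,0],0.6],[[0,0,0],[0,0,-0.15],0.6],[[0,0,0],[0,0,-0.15],0.6],[[0,0,0],[0,0,-0.15],0.6],[[0,0,0],[0,0,-0.11],0.6],[[0,0,0],[0,0,0],0.6],[[0,0,0],[0,0,0],0.4]]' --force 30

```text
t: 9.32
ee_pos: [0.6523, -0.1841, 0.0507]
tcp_rot: [[-0.995, -0.096, 0.002], [-0.096, 0.995, -0.001], [-0.002, -0.001, -1.0]]
force: [-0.0, -0.5, 0.7]
finger_gap: 0.0354
grasp_force: 0.0
```

>>> play_rows --commands '[[[0,0,0],[0,0,0],0.2],[[0,0,0],[0,0,0],0.1],[[0,0,0],[0,0,0],0.05],[[0,0,0],[0,0,0],0.05],[[0,0,0],[0,0,0],0.05]]'

```text
t: 9.95
ee_pos: [0.6523, -0.1831, 0.0511]
tcp_rot: [[-0.995, -0.097, 0.002], [-0.097, 0.995, 0.0], [-0.002, 0.0, -1.0]]
force: [-1.3, 7.5, 7.7]
finger_gap: 0.0182
grasp_force: 29.2
```

>>> play_rows --commands '[[[0,0,0],[0,0.003,0.003],0],[[0,0,0],[0,0,0],0]]'

```text
t: 10.2
ee_pos: [0.6523, -0.183, 0.0511]
tcp_rot: [[-0.995, -0.096, 0.002], [-0.096, 0.995, -0.001], [-0.002, -0.001, -1.0]]
force: [2.5, 2.8, 6.8]
finger_gap: 0.0183
grasp_force: 30.4
```

Run:
```python
from h import *
p,a,d=shot('wrist'); np.savez('pics/w5.npz',a=a,d=d,**p)
cv2.imwrite('pics/w5.png',cv2.resize(a[:,:,::-1],None,fx=1.5,fy=1.5))
```

```text
(no output)
```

View pics/w5.png

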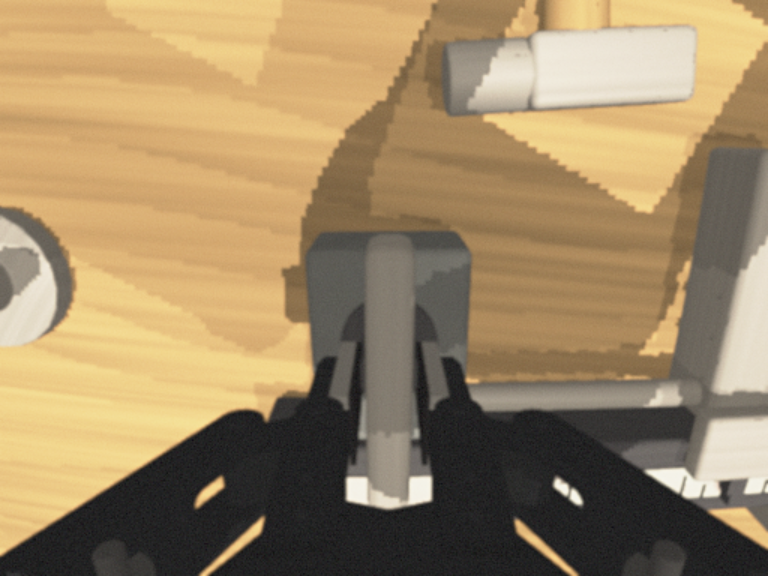

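The fingers straddle the bar, but the tips sit at the dark hub below it (390,320), with a gap of 18 mm rather than 14. I'll open, rise 6 mm and grip again.

>>> play_rows --commands '[[[0,0,0],[0,0,0],0.35],[[0,0,0],[0,0,0],0.35],[[0,0,0],[0,0,0.02],0.35],[[0,0,0],[0,0,0],0.1],[[0,0,0],[0,0,0],0],[[0,0,0],[0,0,0],0],[[0,0,0],[0,0,0],0],[[0,0,0],[0,0,0],0]]' --force 40

```text
t: 11.25
ee_pos: [0.6518, -0.183, 0.0568]
tcp_rot: [[-0.995, -0.096, 0.001], [-0.096, 0.995, -0.001], [-0.001, -0.001, -1.0]]
force: [-2.3, 0.8, 9.5]
finger_gap: 0.0169
grasp_force: 38.8
```

>>> play_rows --commands '[[[0,0,-0.04],[0,0,0],0],[[0,0,-0.04],[0,0,0],0],[[0,0,-0.04],[0,0,0],0],[[0,0,0],[0,0,0],0],[[0,0,0],[0,0,0],0]]'

```text
t: 11.88
ee_pos: [0.6518, -0.1836, 0.0569]
tcp_rot: [[-0.961, 0.277, 0.001], [0.277, 0.961, -0.001], [-0.001, -0.001, -1.0]]
force: [-2.7, -3.5, 8.6]
finger_gap: 0.017
grasp_force: 38.9
```

```bash
cat > meas.py <<'E'
from h import *
def sc(n='top'):
    p,a,d=shot(n); np.savez(f'pics/last_{n}.npz',a=a,d=d,**p); C=cloud(p,d); H=C[...,2]
    for nm,lo,hi,A in [('bar',.066,.085,60),('sad/clip',.0465,.06,15)]:
        m=((H>lo)&(H<hi)&(d>0)&(C[...,0]>.58)&(C[...,0]<.74)&(C[...,1]>-.26)&(C[...,1]<.14)).astype(np.uint8)
        k,l,st,ce=cv2.connectedComponentsWithStats(m)
        for i in range(1,k):
            if st[i,4]>A:
                q=C[l==i]; r=cv2.minAreaRect(q[:,:2].astype(np.float32)); print(n,nm,st[i],np.round(r[0],4),np.round(r[1],4),round(r[2],1))
if __name__=='__main__':
    s=robot.observe(); print(s['t'],s['ee_pos'],np.degrees(np.arctan2(s['tcp_rot'][1],s['tcp_rot'][0]))[:1],s['joints'].round(1),s['force'],s['wrist_torque'])
    for n in ['top','side','wrist']: sc(n)
E
python3 meas.py
```

```text
11.875 [ 0.65175217 -0.18360671  0.05685006] [163.9224151] [-22.2  26.5  79.9  -0.1  73.5 -96.1] [-2.68915256 -3.46494671  8.57181799] [-0.50148258  0.46240275  0.05525815]
top sad/clip [246 159   6   8  29] [0.7145 0.0047] [0.0218 0.0159] 3.2
top sad/clip [252 166  15  14 138] [ 0.6832 -0.0302] [0.0436 0.044 ] 4.1
side bar [268 159  21  15 131] [ 0.6516 -0.1807] [0.088  0.0433] 4.9
side sad/clip [275 171   9   4  20] [ 0.6425 -0.1756] [0.0108 0.0337] 87.6
side sad/clip [234 185  16  12 122] [ 0.6852 -0.0284] [0.0426 0.0476] 0.5
side sad/clip [220 188   8   7  32] [0.7179 0.0069] [0.0171 0.0219] 89.2
wrist bar [ 242  158   33  176 5150] [ 0.6511 -0.1838] [0.0141 0.0894] 74.2
wrist bar [208 231  35  57 652] [ 0.6488 -0.1932] [0.0231 0.0132] 20.8
wrist bar [276 231  35  58 685] [ 0.6544 -0.1742] [0.0137 0.0233] 37.3
wrist sad/clip [246 155  18   4  23] [ 0.6083 -0.1734] [0.008  0.0009] 82.1
wrist sad/clip [493 186  19  54 798] [ 0.6796 -0.0484] [0.0305 0.0115] 5.2
wrist sad/clip [274 223   3  11  19] [ 0.65   -0.1743] [0.0038 0.0003] 9.9
```

>>> play_rows --commands '[[[0,0,-0.04],[0,0,0],0],[[0,0,-0.04],[0,0,0],0],[[0,0,-0.04],[0,0,0],0],[[0,0,-0.04],[0,0,0],0],[[0,0,-0.04],[0,0,0],0],[[0,0,0],[0,0,0],0]]'

```text
t: 12.78
ee_pos: [0.6512, -0.1844, 0.0568]
tcp_rot: [[-0.613, 0.79, -0.0], [0.79, 0.613, -0.002], [-0.002, -0.002, -1.0]]
force: [-6.8, -8.8, 9.4]
finger_gap: 0.017
grasp_force: 39.1
```

>>> play_rows --commands '[[[0,0,-0.04],[0,0,0],0],[[0,0,-0.04],[0,0,0],0],[[0,0,-0.04],[0,0,0],0],[[0,0,-0.04],[0,0,0],0],[[0,0,-0.04],[0,0,0],0],[[0,0,-0.04],[0,0,0],0],[[0,0,-0.04],[0,0,0],0],[[0,0,0],[0,0,0],0],[[0,0,0],[0,0,0],0]]'

```text
t: 13.9
ee_pos: [0.65, -0.1847, 0.0567]
tcp_rot: [[0.217, 0.976, -0.003], [0.976, -0.217, -0.003], [-0.003, -0.002, -1.0]]
force: [-20.0, -10.7, 15.1]
finger_gap: 0.0172
grasp_force: 39.8
```

```bash
python3 meas.py
python3 - <<'E'
import numpy as np,cv2
a=np.load('pics/last_wrist.npz')['a']; cv2.imwrite('pics/w6.png',cv2.resize(a[:,:,::-1],None,fx=1.5,fy=1.5))
E
```

```text
13.9 [ 0.64996268 -0.1847061   0.05674521] [77.49461178] [-22.3  26.5  80.   -0.2  73.7  -9.7] [-20.02798557 -10.66489891  15.08552544] [-1.79513587  3.39258537  0.11091082]
top sad/clip [246 159   6   4  23] [0.721  0.0051] [0.0103 0.0159] 3.1
top sad/clip [245 166  14  15 137] [ 0.6811 -0.0066] [0.0459 0.041 ] 3.0
side bar [267 160  23  13 133] [ 0.6521 -0.1824] [0.0871 0.0437] 55.9
side sad/clip [273 171   8   3  17] [ 0.649  -0.1695] [0.0283 0.007 ] 77.1
side sad/clip [220 188   8   7  37] [0.7207 0.0063] [0.0203 0.0169] 39.0
side sad/clip [229 190  17  12 123] [ 0.6835 -0.0042] [0.0456 0.0462] 5.6
wrist bar [ 241  159   33  176 5145] [ 0.6515 -0.1835] [0.0899 0.0141] 77.8
wrist bar [208 232  35  52 658] [ 0.6424 -0.1809] [0.0133 0.0227] 25.7
wrist bar [276 232  35  57 684] [ 0.662  -0.1853] [0.0231 0.0138] 39.8
wrist sad/clip [245 155  26   5  46] [ 0.661  -0.1405] [0.0018 0.0117] 75.5
wrist sad/clip [273 225   3  10  21] [ 0.6609 -0.1809] [0.0005 0.0037] 13.9
```

View pics/w6.png

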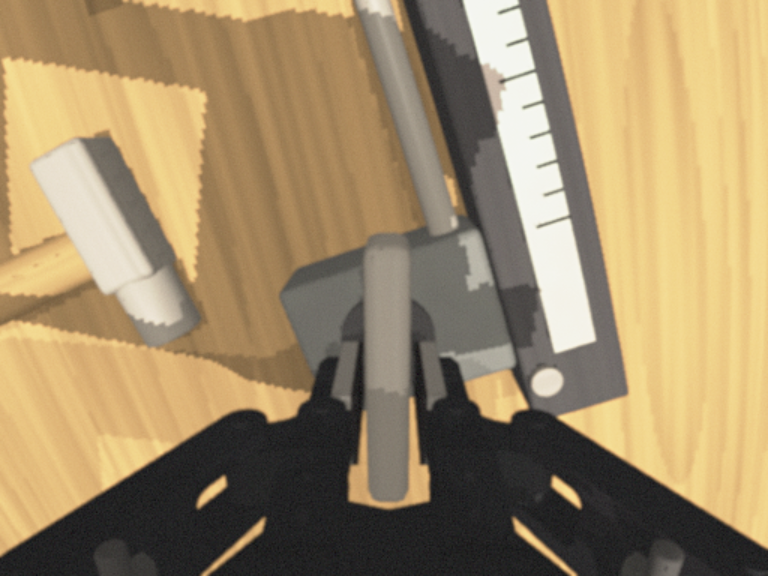

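The handle turns cleanly: 108° has moved the jaw about 30 mm. I'll ease the side load, release, rise and look closely at the pointer and clip.

>>> play_rows --commands '[[[0,0,0],[-0.006,-0.003,0],0],[[0,0,0],[0,0,0],0.2],[[0,0,0],[0,0,0],0.35],[[0,0,0],[0,0,0],0.35],[[0,0,0],[0,0,0.13],0.35],[[0,0,0],[0,0,0.13],0.35]]'

```text
t: 14.8
ee_pos: [0.6495, -0.1836, 0.1343]
tcp_rot: [[0.216, 0.976, -0.001], [0.976, -0.216, 0.001], [0.0, -0.001, -1.0]]
force: [0.4, -0.6, -0.4]
finger_gap: 0.0302
grasp_force: 0.0
```

>>> play_rows --commands '[[[0,0,0],[0.056,0.161,0],0.35],[[0,0,0],[0.056,0.161,0],0.35],[[0,0,0],[0.056,0.161,0],0.35],[[0,0,0],[0,0,0],0.35],[[0,0,0],[0,0,0],0.35]]'

```text
t: 15.42
ee_pos: [0.7, -0.0389, 0.1335]
tcp_rot: [[0.215, 0.977, -0.001], [0.977, -0.215, -0.0], [-0.0, -0.0, -1.0]]
force: [0.1, -0.2, 0.3]
finger_gap: 0.0297
grasp_force: 0.0
```

```bash
python3 meas.py
python3 - <<'E'
import numpy as np,cv2
a=np.load('pics/last_wrist.npz')['a']; cv2.imwrite('pics/w7.png',cv2.resize(a[:,:,::-1],None,fx=1.5,fy=1.5,interpolation=cv2.INTER_CUBIC)); np.savez('pics/w7.npz',**np.load('pics/last_wrist.npz'))
E
```

```text
15.425 [ 0.70001028 -0.03892089  0.13348942] [77.56724976] [-9.5 26.1 71.1 -0.  82.7  3. ] [ 0.10710941 -0.21825804  0.29118065] [-0.02687555 -0.02414372 -0.01135009]
top bar [294 179  29  11 147] [ 0.6481 -0.183 ] [0.089  0.0171] 76.4
top sad/clip [246 159   6   7  30] [0.7158 0.0048] [0.0194 0.0159] 3.2
side bar [267 159  23  14 131] [ 0.6521 -0.182 ] [0.0923 0.0156] 78.8
side sad/clip [267 166  21   9  33] [ 0.6484 -0.1775] [0.0802 0.0108] 70.9
side sad/clip [220 188   8   7  37] [0.7206 0.007 ] [0.0198 0.0179] 43.7
side sad/clip [229 190  17  12 126] [ 0.6838 -0.0034] [0.0456 0.0469] 5.8
wrist bar [229 317  18  20 282] [ 0.6618 -0.1454] [0.0121 0.0169] 54.6
wrist sad/clip [253 115  31  28 484] [0.7174 0.004 ] [0.021  0.0182] 7.2
wrist sad/clip [ 188  124   67   66 2450] [ 0.6835 -0.0063] [0.0444 0.0442] 5.9
wrist sad/clip [231 309  16   7  60] [ 0.6613 -0.141 ] [0.0041 0.0131] 75.4
```

View pics/w7.png

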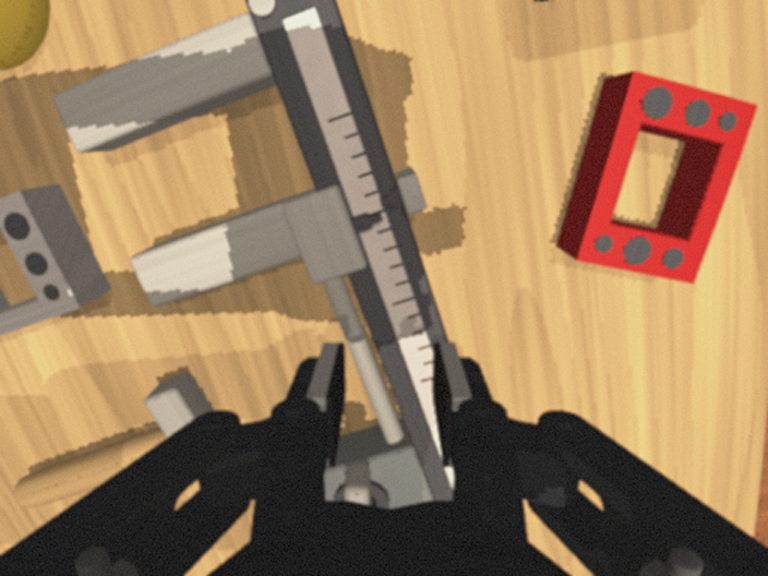

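The view (1.5x) shows the pointer at (370,222) on the scale, still a few mm right of the clip tongue at (395,210); the bar is free. I have used my ten pictures, so from here I measure numerically.

```bash
cat > tip.py <<'E'
from h import *
def run(f, O=(0.70,0.0)):
    p=np.load(f); d=p['d']; C=cloud(p,d); H=C[...,2]; g=cv2.cvtColor(p['a'],cv2.COLOR_RGB2GRAY)
    # yaw: back edge of rail (rail top height vs bench), line fit
    m=((H>.036)&(H<.060)&(d>0)&(C[...,0]>.67)&(C[...,0]<.74)&(C[...,1]>-.1)&(C[...,1]<.13))
    yb=[];
    for y in np.arange(-.09,.12,.004):
        s=m&(abs(C[...,1]-y)<.002)&(H<.0425)
        if s.sum()>20 and abs(y-.004)>.014: yb.append((y,np.percentile(C[s][:,0],98)))
    yb=np.array(yb)
    for _ in range(5):
        k=np.polyfit(yb[:,0],yb[:,1],1); r=yb[:,1]-np.polyval(k,yb[:,0]); yb=yb[abs(r)<max(.0012,1.5*r.std())]
    th=-np.arctan(k[0]); print('yaw',np.degrees(th).round(2),len(yb),r.std())
    return p,C,H,g,th
def bins(C,H,th,O=(0.70,0.0),lo=.0433,hi=.06):
    X=(C[...,0]-O[0])*np.cos(th)+(C[...,1]-O[1])*np.sin(th); Y=-(C[...,0]-O[0])*np.sin(th)+(C[...,1]-O[1])*np.cos(th)
    m=(H>lo)&(H<hi)&(abs(Y)<.06)&(X>-.03)&(X<.04)
    for x in np.arange(-.026,.034,.002):
        s=m&(X>=x)&(X<x+.002)
        if s.sum()>2: y=Y[s]*1e3; print(f'{x*1e3:.0f}: n{s.sum()} y {y.min():.1f}..{y.max():.1f} med {np.median(y):.1f} H {np.median(H[s])*1e3:.1f}')
if __name__=='__main__':
    import sys
    p,C,H,g,th=run(sys.argv[1]); bins(C,H,np.radians(5.9))
E
for f in w1 w4; do python3 tip.py pics/$f.npz | head -1; done; python3 tip.py pics/w7.npz
```

```text
yaw 6.12 43 0.00047085796518534526
yaw 5.73 44 0.0004900716543290614
yaw 5.96 39 0.00018791368813744004
-26: n148 y -26.3..17.5 med -2.7 H 51.5
-24: n159 y -26.2..17.4 med -3.5 H 51.2
-22: n155 y -26.2..17.4 med -3.1 H 51.5
-20: n157 y -26.6..17.3 med -3.1 H 51.5
-18: n154 y -26.5..17.4 med -3.2 H 51.4
-16: n154 y -26.3..17.3 med -3.6 H 51.5
-14: n159 y -26.7..17.4 med -3.6 H 51.4
-12: n175 y -25.9..17.4 med -2.6 H 51.0
-10: n90 y -24.3..16.4 med -3.8 H 49.1
-8: n32 y -8.3..-0.4 med -4.1 H 49.6
-6: n32 y -8.3..-0.5 med -3.6 H 49.7
-4: n31 y -8.3..58.5 med -4.3 H 49.4
-2: n31 y -8.1..24.6 med -3.8 H 49.2
-0: n16 y -6.6..-2.4 med -4.3 H 49.1
2: n19 y -6.5..10.9 med -4.1 H 49.1
4: n14 y -6.0..18.1 med -4.0 H 48.0
6: n7 y 0.7..4.3 med 2.3 H 48.0
8: n15 y 0.3..4.3 med 2.6 H 48.6
10: n16 y 0.4..4.4 med 2.4 H 48.7
12: n32 y -1.5..6.3 med 2.7 H 48.1
14: n29 y -1.5..6.3 med 2.4 H 48.2
16: n34 y -1.5..6.4 med 2.6 H 48.2
18: n65 y -6.2..11.3 med 3.1 H 54.3
20: n73 y -6.5..11.4 med 2.7 H 54.5
22: n71 y -6.8..11.4 med 2.7 H 54.5
24: n75 y -6.5..11.6 med 3.5 H 54.2
26: n71 y -6.6..11.4 med 3.1 H 54.2
28: n7 y -3.8..10.5 med 3.7 H 53.4
```

Pointer centre y = −4.4 mm and tongue y = +2.4 mm in gauge axes, so 6.75 mm remain, which is 24.2° of handle. Going back to grip.

>>> play_rows --commands '[[[0,0,0],[-0.056,-0.161,0],0.35],[[0,0,0],[-0.056,-0.161,0],0.35],[[0,0,0],[-0.056,-0.161,0],0.35],[[0,0,0],[0,0,0],0.35],[[0,0,0],[0,0,-0.13],0.35],[[0,0,0],[0,0,-0.12],0.35],[[0,0,0],[0,0,0],0.35],[[0,0,0],[0,0,0],0.35]]'

```text
t: 16.58
ee_pos: [0.6503, -0.1841, 0.0604]
tcp_rot: [[0.216, 0.976, 0.001], [0.976, -0.216, -0.001], [-0.0, 0.002, -1.0]]
force: [0.5, 0.6, 0.4]
finger_gap: 0.0295
grasp_force: 0.0
```

>>> play_rows --commands '[[[0,0,0],[0,0,0],0.1],[[0,0,0],[0,0,0],0],[[0,0,0],[0,0,0],0],[[0,0,0],[0,0,0],0],[[0,0,0],[0,0,0],0]]'

```text
t: 17.2
ee_pos: [0.65, -0.1838, 0.0617]
tcp_rot: [[0.216, 0.976, 0.001], [0.976, -0.216, -0.001], [-0.0, 0.002, -1.0]]
force: [-11.1, 4.5, 16.2]
finger_gap: 0.013
grasp_force: 69.1
```

>>> play_rows --commands '[[[0,0,-0.0335],[0,0,0],0],[[0,0,-0.0335],[0,0,0],0],[[0,0,-0.0335],[0,0,0],0],[[0,0,-0.0335],[0,0,0],0],[[0,0,0],[0,0,0],0],[[0,0,0],[0,0,0],0]]'

```text
t: 17.95
ee_pos: [0.6499, -0.1835, 0.0617]
tcp_rot: [[0.596, 0.803, 0.001], [0.803, -0.596, -0.0], [0.001, 0.001, -1.0]]
force: [-12.4, 6.0, 17.2]
finger_gap: 0.0134
grasp_force: 65.9
```

>>> play_rows --commands '[[[0,0,0],[-0.003,0.001,0],0],[[0,0,0],[0,0,0],0.2],[[0,0,0],[0,0,0],0.35],[[0,0,0],[0,0,0],0.35],[[0,0,0],[0,0,0.13],0.35],[[0,0,0],[0,0,0.12],0.35],[[0,0,0.045],[0.056,0.161,0],0.35],[[0,0,0.045],[0.056,0.161,0],0.35],[[0,0,0.044],[0.056,0.161,0],0.35],[[0,0,0],[0,0,0],0.35]]'

```text
t: 19.2
ee_pos: [0.6998, -0.0351, 0.1338]
tcp_rot: [[0.21, 0.978, -0.0], [0.978, -0.21, 0.001], [0.001, -0.0, -1.0]]
force: [-0.2, -0.2, 0.4]
finger_gap: 0.0296
grasp_force: 0.0
```

```bash
python3 - <<'E'
from h import *
p,a,d=shot('wrist'); np.savez('pics/w8.npz',a=a,d=d,**p); print(robot.observe()['ee_pos'])
E
python3 tip.py pics/w8.npz | sed -n '1p;9,30p'
```

```text
[ 0.69943175 -0.03704252  0.13372395]
yaw 5.91 39 0.0001724477341113707
-12: n175 y -19.0..24.3 med 3.7 H 51.0
-10: n91 y -17.9..23.4 med 2.9 H 49.0
-8: n33 y -1.4..6.4 med 2.8 H 49.2
-6: n31 y -1.7..6.4 med 2.8 H 49.6
-4: n29 y -1.2..6.4 med 2.9 H 49.6
-2: n30 y -1.3..6.4 med 2.9 H 49.2
-0: n16 y 0.7..4.4 med 2.8 H 48.9
2: n18 y 0.5..4.4 med 2.8 H 49.7
4: n14 y -19.8..4.4 med 2.5 H 48.8
6: n6 y 1.0..4.3 med 2.9 H 48.5
8: n17 y 0.0..4.4 med 2.6 H 48.4
10: n17 y 0.3..4.5 med 2.6 H 48.0
12: n31 y -1.6..6.2 med 2.7 H 48.6
14: n29 y -1.8..6.4 med 2.2 H 48.2
16: n32 y -1.6..6.4 med 2.4 H 48.6
18: n67 y -6.7..11.4 med 3.2 H 54.2
20: n72 y -6.6..11.4 med 2.8 H 54.5
22: n75 y -6.5..11.5 med 3.2 H 54.5
24: n73 y -6.4..11.4 med 3.0 H 54.5
26: n70 y -6.1..11.5 med 3.0 H 54.4
28: n8 y -5.0..10.8 med 3.1 H 53.6
```

Run:
```python
from h import *
th=np.radians(5.93)
for _ in range(4):
    p,a,d=shot('wrist'); C=cloud(p,d); H=C[...,2]; c,s=np.cos(th),np.sin(th)
    X=(C[...,0]-.7)*c+C[...,1]*s; Y=-(C[...,0]-.7)*s+C[...,1]*c
    f=lambda a,b,w:1e3*Y[(H>.045)&(H<.052)&(X>a)&(X<b)&(abs(Y-.0025)<w)].mean()
    print(f(-.007,-.002,.006),f(0,.004,.004),'clip',f(.008,.0115,.004),f(.0125,.0165,.006))
p,a,d=shot('top'); o=np.load('pics/top0.npz')['a']; 
D=(cv2.absdiff(cv2.GaussianBlur(a,(5,5),0),cv2.GaussianBlur(o,(5,5),0)).max(2)>45).astype(np.uint8)
k,l,st,ce=cv2.connectedComponentsWithStats(D); print(st[1:][st[1:,4]>12])
p,a,d=shot('side'); C=cloud(p,d); H=C[...,2]
m=((H>.026)&(H<.04)&(abs(C[...,0]-.47)<.08)&(abs(C[...,1]-.01)<.07)); q=C[m]; print(np.round(cv2.minAreaRect(q[:,:2].astype(np.float32))[:2],4),np.median(q[:,2]))
```

```text
2.6194297726176123 2.653600594314242 clip 2.570831370453107 2.5890875446630637
2.634664825121663 2.527946768585244 clip 2.4151962857100466 2.4538589366709522
2.6415048309238753 2.5638501932061346 clip 2.5324794973511398 2.3935339140574143
2.5379922069365968 2.7398878449669866 clip 2.4821453802429385 2.458325823813195
[[ 215   85   91   96 3709]
 [ 230  101    4   13   32]
 [ 299  108    9   31  135]
 [ 292  119    7   12   66]
 [ 284  132   13   33  234]
 [ 268  170   23   23  246]
 [ 306  171    4    9   22]
 [ 264  180    7    5   23]
 [ 306  186    9   12   53]
 [ 234  188   12    7   61]
 [ 215  191    7    8   30]
 [ 239  198    7    4   19]
 [ 275  204    7   11   46]
 [ 221  209   44    9  191]
 [ 271  226    5   10   34]
 [ 226  235   22    8  126]
 [ 193  239   11   32  103]
 [ 261  239   14   58  307]
 [ 225  258   11    3   22]
 [ 212  271   31   20  448]
 [  92  282  138   52 1087]
 [ 240  291    7    6   19]
 [ 144  295  158   89 4307]
 [  59  311   87   59 3321]
 [ 244  313   59   71 2630]
 [ 313  342  124   42 2905]
 [ 141  350    3    7   13]
 [ 136  362    6   22   52]
 [ 433  368   79   16  868]]
[[0.4702 0.0126]
 [0.1012 0.078 ]] 0.0356186376575882
```

Pointer and clip agree within about 0.1 mm, and the block lies flat and clear. Handing in.

```bash
python3 -c "
from station import robot
print(robot.sign_off())"
```

```text
the job is handed in; nothing more can be done
None
```

The block lies flat about 33 mm in front of the jaws, the pointer stands within about 0.1 mm of the clip tip using the T-handle alone, the robot touches nothing else, and the job is handed in.

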